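# Open the safety-capped tub of cleaning tablets

### The job

Open the tub of cleaning tablets: squeeze the two side tabs of its safety cap inward and, keeping them squeezed, turn the cap anticlockwise (seen from above) until you feel it come up against its stop, without forcing it against its lock or its stop, then lift it straight off the neck. Set the cap down gently, right way up and flat, inside the steel tray, and let go; do not knock over or shove the canister, the pitcher or the tumblers.

Things in the scene. Friction and masses are not known exactly. Their poses are not given: they have to be found in the camera images.
- tub_shoulder (a point): white round tub of tablets, 84 mm across, held fast to the counter in a steel ring 104 mm across; this point lies on its axis at its shoulder, 100 mm above the counter, z up. From there a neck 26 mm across rises 32 mm inside the cap. The tub's yaw tells nothing about the lugs hidden under the cap.
- cap_center (a point): grey safety cap closed on the tub, 38 mm high, 53 mm across, about 40 g; this point is on its axis, 19 mm above its underside (121 mm above the counter when closed), z up; its y axis points at tab a, tab b is opposite. Squeezed, it turns easily anticlockwise from above to a stop 25 to 72 degrees on (hidden, differs each time; it gives about 1 degree per 0.1 N m); only there does it lift off.
- tab_a_face (a point): middle of the outer face of a tab, a flat upright pad 22 mm wide, 18 mm high, 7 mm above the cap's centre and 32 mm from its axis (64 mm over both tabs). Axes as the cap's. Sprung inward: 3 N to start, 9 N fully in, firm end at 5 mm. The cap stays locked unless BOTH tabs are 4 mm or more in: a grip a millimetre or two off-centre leaves one locked, so even out the side force.
- tab_b_face (a point): the same on the other tab, opposite (the cap's -y). Turning against the lock or the stop with 0.2 to 0.4 N m is felt and does no harm; about 0.6 N m, or pressing the cap on its tub with 45 N, breaks it.
- tray: steel tray fixed to the counter, 180 x 180 mm outside, rim 12 mm high, wall and floor 3 mm thick; origin at the centre of its underside, on the counter, z up.
- canister: white enamelled canister of paper bags, 86 mm across, 150 mm high with the bags, loose; origin at its underside.
- tumblers: two glass tumblers stacked upside down, 66 mm across, 110 mm high, loose; origin at the underside.
- pitcher: steel mug-shaped pitcher with a handle, 72 mm across, 90 mm high, loose; origin at its underside.
Mind the look-alikes: they are no part of the job. Of the things like the part that bears cap_center, leave any that is blue; of the rest the smaller one is meant.

How it is judged:
By the outcome, as a careful person would: the job done as asked, in the order asked, and still so for the second after the job is handed in, with the robot touching nothing.
It also fails if it takes over 64 s, if anything falls off the work surface, if the arm or the gripper's body presses on something with over 40 N, if the wrist force passes 120 N, or if a joint passes its speed limit or range.

### The arm

A 7-joint arm with a two-finger parallel gripper is mounted at the origin on the work surface. World frame = base frame: x ahead of the robot, y to its left, z up, the work surface at z = 0. Lengths are in m, angles in rad, forces in N, time in s.
With the tool pointing down it reaches from about 0.4 to 0.85 m from the base axis. Payload 4.5 kg.
Tool frame: the origin (TCP) lies where the fingers leave the gripper's body, on its centre line; the fingertips stand 64 mm ahead of it and the grasp point (between the pads) lies 45 mm ahead of it; z points along the fingers, y is the direction in which the jaws open and shut (so a half turn about z gives the same grasp; the last joint's range is limited). The gripper opens to 88 mm and grips with 3 to 60 N. Pads are 18 mm wide; open, the fingers measure 123 mm over their backs; the gripper's body (75 mm by 187 mm) begins 45 mm behind the grasp point.
Start: joints at [-1.162, 0.689, -0.195, 1.565, 0.157, 0.902, -0.215], TCP at [0.229, 0.582, 0.303] pointing down, gripper open.
Joint ranges: [-3.01, 3.01], [-0.46, 2.08], [-1.47, 1.51], [0.13, 2.56], [-1, 4.14], [0.04, 2.09], [-2.66, 2.66]. Speed limits (rad/s): [2.57, 2.57, 3.14, 3.14, 3.14, 3.14, 3.14].

### API

Orientations are given as a unit quaternion [x, y, z, w].
In Python, from plant import monitor, snapshot, workorder, finder gives the robot as it stands.
- The arm moves only by the tool carry_out, never from a script. Its argument "motion" is one flat list of numbers, 6 for each row, row after row: the shift along the tool's x, y, z in cm, then the turn, a rotation vector about the tool's x, y, z in rad. In form: [x, y, z, rx, ry, rz, x, y, z, rx, ry, rz, ...]. A call has 1 to 8 rows; each row shifts and turns the commanded pose from where the row before left it, along the tool's axes as they then stand; what a row does not reach is not made up. A row lasts 1/8 s, in which the tool goes at most 62.5 mm and 10.7 degrees, less where a joint would pass 70% of its speed; a pose out of reach is approached as far as the arm can. A call with a gripper value outside its range is refused whole. "hand" is the finger opening in cm, from 0 to 8.81, set as the call begins (left out, the last holds). The fingers move at their own pace and stop on an object; "grip_force" is the grip in N (left out, the last holds). Time passes only in rows, so rows that do not move let the fingers close. It gives the time, the measured TCP pose, the force and the opening at its end, in the units of the state.
- monitor.get_state(): the state, without advancing time (a new reading comes with each control period).
- snapshot(name): name is "side" or "top" or "wrist"; returns a dict with "frame" (420x560x3 uint8, red, green, blue), "range_z" (420x560 float32, m along the optical axis (not along the pixel's ray), 0 where there is no reading), "fx", "fy", "cx", "cy" (pixels), "D" ([k1, k2, p1, p2, k3] as OpenCV has them; the pictures are not rectified), "rvec" (rotation vector, rad) and "tvec" (3), from world to camera coordinates, as OpenCV has them; the wrist camera has in their place "hand_eye" (4x4, takes a point from camera to tool coordinates, whose origin is the TCP and whose axes are the flange's). Camera axes: x right, y down, z forward; pixel columns grow to the right and rows downward; lengths in m; the calibration is good to about 2 mm. A picture is of the moment at which its call begins: read the wrist's pose just before it.
- workorder.finish_job(): hands the job in, once; it reports no verdict.
Trained networks look in a picture, given as the dict that the camera call returned (one of the last four; its "shot" number tells which), for a name from the list of things; names that differ only in an ending like _2 or _b are one class to them, and where a whole thing is asked for, a point or a joint stands for the part that bears it (a point fixed in the world has none). Each returns a list of dicts, best first, with "p" (0 to 1); they miss things now and then, are a little off and sometimes report something else, mostly with a low value. They report only what shows in the picture. A call takes as long as a camera call. They do not tell look-alikes from the thing itself.
- finder.masks_of(picture, thing): "pixels" (420x560 bool, what is visible of it) and "extent" ([left, top, right, bottom] in pixels, round what is visible of it).
The state is a dict: "clock": time; "q": joint angles; "qd": joint speeds; "joint_torque": joint torques, N m; "tool_pos": TCP position; "eef_rot": TCP orientation; "contact_force": force on the tool from outside, world axes, zero at the start; "moment": the same for the moment, N m; "opening": opening from 0.0 (shut) to 1.0 (fully open).
Only numpy, scipy, OpenCV 4.12 (cv2) and the standard library are available. Lean on these libraries where they do the work, as an engineer would, in place of code of your own. Each camera call takes 0.05 s, during which the arm holds its last target. There are 200 camera calls.

## Working session

There is one attempt and no reset: what is moved stays moved. The work goes in short steps, Python scripts to look and compute and a tool call to move; the robot and the scene stay as the last step left them, time stands still between calls to the robot, and variables do not carry over. Pictures are saved under pics/ and viewed, about 8 in all and at most 12, crops included, and the job is handed in when it is done.

Besides the shell and the picture viewer there is one more tool, called after ">>>" as name(argument=value, ...) on one line, values as JSON. carry_out: Moves the arm, as the interface text tells. Its arguments: {"type":"object","properties":{"motion":{"type":"array"},"hand":{"type":"number"},"grip_force":{"type":"number"}},"required":["motion"]}

```bash
mkdir -p pics
cat > h.py <<'E'
import numpy as np, cv2
from scipy.spatial.transform import Rotation as R
from plant import monitor, snapshot, workorder, finder
def save(p,n,crop=None,s=1):
    im=p["frame"][:,:,::-1]
    if crop: l,t,r,b=crop; im=im[t:b,l:r]
    cv2.imwrite(f"pics/{n}.png",cv2.resize(im,None,fx=s,fy=s,interpolation=cv2.INTER_CUBIC))
def pts(p,st=None):
    "world xyz for every pixel"
    h,w=p["range_z"].shape
    K=np.array([[p["fx"],0,p["cx"]],[0,p["fy"],p["cy"]],[0,0,1]])
    u,v=np.meshgrid(np.arange(w),np.arange(h))
    n=cv2.undistortPoints(np.stack([u,v],-1).reshape(-1,1,2).astype(float),K,np.array(p["D"],float)).reshape(h,w,2)
    z=p["range_z"].astype(float)
    X=np.dstack([n[...,0]*z,n[...,1]*z,z])
    if "hand_eye" in p:
        T=np.array(p["hand_eye"]); X=X@T[:3,:3].T+T[:3,3]
        X=X@R.from_quat(st["eef_rot"]).as_matrix().T+np.array(st["tool_pos"])
    else:
        Rm=cv2.Rodrigues(np.array(p["rvec"],float))[0]; X=(X-np.array(p["tvec"]).ravel())@Rm
    X[z==0]=np.nan
    return X
E
python3 - <<'E'
from h import *
s=monitor.get_state(); print(s)
a=snapshot("top"); b=snapshot("side")
cv2.imwrite("pics/0.png",np.vstack([a["frame"],b["frame"]])[:,:,::-1][::1]) 
save(a,"top",s=1.4); save(b,"side",s=1.4)
for n,p in(("top",a),("side",b)):
    X=pts(p)
    for t in ["cap_center","tray","canister","tumblers","pitcher","tub_shoulder"]:
        for m in finder.masks_of(p,t)[:4]:
            q=X[m["pixels"]]; print(n,t,round(m["p"],2),m["extent"],np.nanmedian(q,0).round(3),np.nanmax(q[:,2]).round(3))
E
```

```text
{'clock': 0.0, 'q': array([-1.16223277,  0.69000305, -0.19455568,  1.56637632,  0.15728189,
        0.90251365, -0.21506154]), 'qd': array([-3.12058340e-04, -1.51626448e-03,  7.56674460e-04,  2.86824100e-04,
       -4.55220497e-04,  5.14768989e-05,  3.43014041e-04]), 'joint_torque': array([-2.11722846e-05, -5.27544487e+01, -1.26680251e+00, -1.53427345e+01,
       -5.26581611e-02,  6.60146514e-03,  1.82048825e-04]), 'tool_pos': array([0.22860248, 0.58111365, 0.30189049]), 'eef_rot': array([ 1.86214455e-01,  9.82508660e-01, -9.45148711e-04, -1.28404756e-04]), 'contact_force': array([ 0.65162545,  0.37482667, -0.47286279]), 'moment': array([-0.01372425,  0.03080062,  0.00306636]), 'opening': 1.0004962340828363}
top cap_center 0.92 [316.9, 242.9, 353.2, 271.1] [ 0.48  -0.121  0.14 ] 0.144
top cap_center 0.9 [248.9, 296.6, 277.4, 330.8] [0.378 0.003 0.038] 0.043
top cap_center 0.67 [382.3, 241.8, 430.2, 292.9] [ 0.466 -0.267  0.055] 0.061
top cap_center 0.37 [145.4, 114.8, 203.4, 166.7] [0.691 0.173 0.112] 0.153
top tray 0.68 [129.8, 194.5, 228.1, 297.5] [0.505 0.181 0.003] 0.016
top cani
[... 277 characters left out ...]
0.097] 0.113
top tub_shoulder 0.58 [302.6, 233.5, 356.7, 286.7] [ 0.469 -0.104  0.091] 0.137
side cap_center 0.97 [158.3, 232.8, 192.5, 261.2] [ 0.376 -0.01   0.035] 0.042
side cap_center 0.9 [207.8, 328.8, 273.9, 393.7] [ 0.463 -0.287  0.054] 0.06
side cap_center 0.78 [217.6, 225.8, 252.7, 263.8] [ 0.477 -0.139  0.138] 0.144
side tray 0.71 [183.2, 163.0, 281.0, 228.3] [0.501 0.176 0.004] 0.016
side canister 0.87 [297.2, 127.5, 332.1, 194.3] [0.693 0.158 0.087] 0.154
side tumblers 0.86 [350.0, 228.4, 390.2, 299.0] [ 0.709 -0.162  0.069] 0.112
side pitcher 0.67 [330.1, 195.3, 367.1, 252.3] [ 0.708 -0.046  0.06 ] 0.092
side pitcher 0.63 [207.5, 245.6, 267.1, 320.9] [ 0.475 -0.156  0.054] 0.111
```

View pics/top.png

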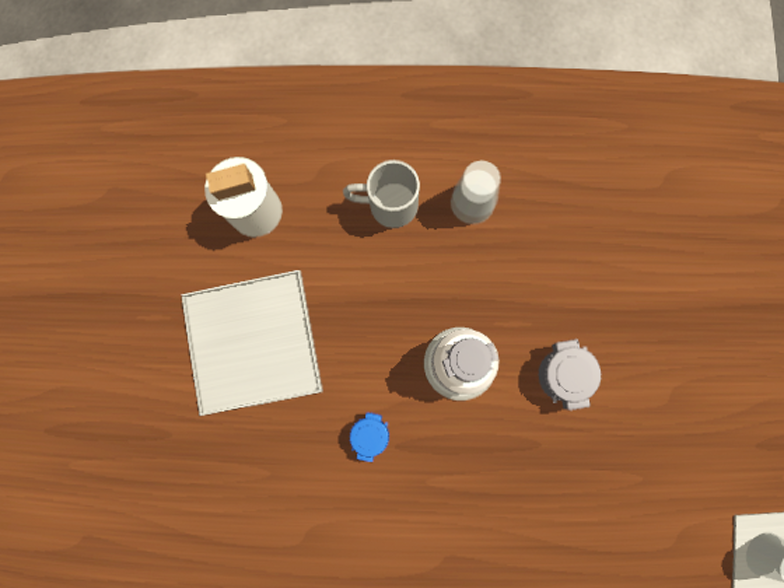

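View pics/side.png

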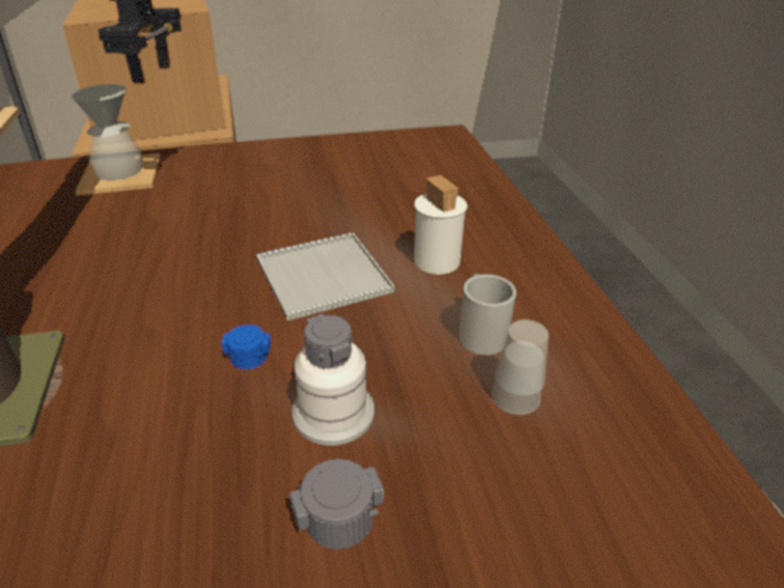

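Top view, as displayed: tub with grey cap at (470,358), larger grey look-alike at (572,375), blue one at (370,437), tray at (252,343). In the side view the tub cap is at (328,340). The cap meant is the smaller grey one on the tub. I'll confirm this in a crop and measure it.

Run:
```python
from h import *
a=snapshot("top"); save(a,"crop",(290,225,440,305),5)
X=pts(a)
v=X[230:290,300:358].reshape(-1,3); 
t=v[(v[:,2]>.134)&(v[:,2]<.15)]
c,r=cv2.minEnclosingCircle(t[:,:2].astype(np.float32)); print("top",c,r,np.median(t,0),len(t))
t=v[(v[:,2]>.118)&(v[:,2]<.136)]
d=t[:,:2]-c; 
for x in sorted([(round(np.hypot(*e)*1000),round(np.degrees(np.arctan2(e[1],e[0])))) for e in d])[-25:]: print(x,end=' ')
tr=X[190:300,125:232].reshape(-1,3); tr=tr[(tr[:,2]>.008)&(tr[:,2]<.02)]
print("\ntray",cv2.minAreaRect(tr[:,:2].astype(np.float32)*1000))
s=monitor.get_state();print(R.from_quat(s["eef_rot"]).as_matrix().round(3))
w=snapshot("wrist"); print(np.array(w["hand_eye"]).round(3),w["fx"],w["D"])
```

```text
top (0.4815696179866791, -0.12302400171756744) 0.03328913077712059 [ 0.48035206 -0.12309953  0.14003673] 873
(31, -107) (31, -92) (31, -88) (31, -85) (31, -59) (31, 127) (32, -82) (32, -70) (32, 93) (32, 105) (32, 108) (32, 111) (32, 112) (32, 115) (32, 117) (33, -88) (33, -83) (33, -53) (33, 93) (33, 96) (33, 121) (33, 124) (33, 132) (34, 126) (34, 130) 
tray ((505.36846923828125, 181.25833129882812), (181.408447265625, 180.67086791992188), 12.504049301147461)
[[-0.931  0.366  0.   ]
 [ 0.366  0.931  0.   ]
 [-0.     0.    -1.   ]]
[[ 0.    -0.961 -0.277  0.072]
 [ 1.     0.    -0.     0.001]
 [ 0.    -0.277  0.961 -0.082]
 [ 0.     0.     0.     1.   ]] 348.46214866811704 [-0.03960503  0.          0.          0.          0.        ]
```

View pics/crop.png

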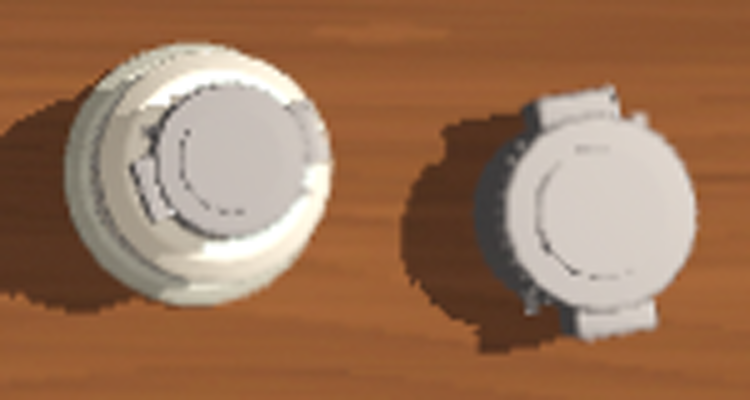

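Confirmed: the grey cap on the tub, at crop (235,160), is visibly smaller than the loose grey one at (600,215). Its tabs are at crop (148,190) and (305,130), an axis of about 110° / -70° in the world. Next I plan an arc to a spot above it with tool y at -70°.

```bash
cat >> h.py <<'E'
def world_rows(W):
    "W: list of (dx,dy,dz cm world from start, yaw rad) -> tool rows; tool down, starting at the present pose"
    s=monitor.get_state(); 
    return s
def plan(goal,yaw,n,via_r=None):
    "rows from present pose to goal xyz with tool y at angle yaw, along a polar arc"
    s=monitor.get_state(); p=np.array(s["tool_pos"]); M=R.from_quat(s["eef_rot"]).as_matrix()
    y0=np.arctan2(M[1,1],M[0,1]); dy=yaw-y0
    P=lambda q:np.array([np.hypot(q[0],q[1]),np.arctan2(q[1],q[0]),q[2]])
    a,b=P(p),P(goal); prev=p; rows=[]
    for i in range(1,n+1):
        f=i/n; c=a+(b-a)*f; q=np.array([c[0]*np.cos(c[1]),c[0]*np.sin(c[1]),c[2]])
        th=y0+dy*(i-1)/n; ty=np.array([np.cos(th),np.sin(th),0]); tx=np.array([-np.sin(th),np.cos(th),0])
        d=(q-prev)*100; rows.append([round(float(v),1) for v in (d@tx,d@ty,-d[2],0,0)]+[round(-dy/n,3)]); prev=q
    return rows
E
sed -i '/^def world_rows/,/^    return s$/d' h.py
python3 - <<'E'
from h import *
for r in plan([.481,-.123,.305],np.radians(-70),16): print(r)
E
```

```text
[-5.6, -1.1, -0.0, 0.0, 0.0, np.float64(0.151)]
[-5.6, -0.7, -0.0, 0.0, 0.0, np.float64(0.151)]
[-5.5, -0.4, -0.0, 0.0, 0.0, np.float64(0.151)]
[-5.5, -0.1, -0.0, 0.0, 0.0, np.float64(0.151)]
[-5.4, 0.3, -0.0, 0.0, 0.0, np.float64(0.151)]
[-5.3, 0.6, -0.0, 0.0, 0.0, np.float64(0.151)]
[-5.2, 0.9, -0.0, 0.0, 0.0, np.float64(0.151)]
[-5.0, 1.1, -0.0, 0.0, 0.0, np.float64(0.151)]
[-4.9, 1.4, -0.0, 0.0, 0.0, np.float64(0.151)]
[-4.7, 1.7, -0.0, 0.0, 0.0, np.float64(0.151)]
[-4.6, 1.9, -0.0, 0.0, 0.0, np.float64(0.151)]
[-4.4, 2.2, -0.0, 0.0, 0.0, np.float64(0.151)]
[-4.2, 2.4, -0.0, 0.0, 0.0, np.float64(0.151)]
[-4.0, 2.6, -0.0, 0.0, 0.0, np.float64(0.151)]
[-3.8, 2.8, -0.0, 0.0, 0.0, np.float64(0.151)]
[-3.5, 2.9, -0.0, 0.0, 0.0, np.float64(0.151)]
```

>>> carry_out(motion=[-5.6,-1.1,0,0,0,0.151,-5.6,-0.7,0,0,0,0.151,-5.5,-0.4,0,0,0,0.151,-5.5,-0.1,0,0,0,0.151,-5.4,0.3,0,0,0,0.151,-5.3,0.6,0,0,0,0.151,-5.2,0.9,0,0,0,0.151,-5.0,1.1,0,0,0,0.151], hand=8.8)

```text
clock: 1.8
tool_pos: [0.5017, 0.2527, 0.3029]
eef_rot: [0.713, 0.701, 0.001, 0.0]
contact_force: [1.0, -0.2, -0.3]
opening: 1.001
```

>>> carry_out(motion=[-4.9,1.4,0,0,0,0.151,-4.7,1.7,0,0,0,0.151,-4.6,1.9,0,0,0,0.151,-4.4,2.2,0,0,0,0.151,-4.2,2.4,0,0,0,0.151,-4.0,2.6,0,0,0,0.151,-3.8,2.8,0,0,0,0.151,-3.5,2.9,0,0,0,0.151])

```text
clock: 2.8
tool_pos: [0.4832, -0.1269, 0.3029]
eef_rot: [0.985, 0.172, 0.001, 0.0]
contact_force: [0.5, 0.1, -0.1]
opening: 0.996
```

>>> carry_out(motion=[0,0,0,0,0,0,0,0,0,0,0,0])

```text
clock: 3.05
tool_pos: [0.4838, -0.1246, 0.3027]
eef_rot: [0.984, 0.175, 0.0, -0.0]
contact_force: [-0.1, 0.2, -0.5]
opening: 0.999
```

Run:
```python
from h import *
s=monitor.get_state(); w=snapshot("wrist"); save(w,"w1",s=1.4)
X=pts(w,s); print(s["tool_pos"],s["q"].round(2),s["contact_force"].round(2),s["moment"].round(3))
for t in ["cap_center","tab_a_face"]:
    for m in finder.masks_of(w,t)[:3]: print(t,m["p"],m["extent"],np.nanmedian(X[m["pixels"]],0).round(4))
v=X.reshape(-1,3); v=v[(np.hypot(v[:,0]-.481,v[:,1]+.123)<.05)&(v[:,2]<.15)]
t=v[v[:,2]>.1365]; print("zpct",np.percentile(t[:,2],[5,50,95]))
c,r=cv2.minEnclosingCircle(t[:,:2].astype(np.float32)); print("top",c,r)
t=v[(v[:,2]>.119)]; print(cv2.minAreaRect(t[:,:2].astype(np.float32)*1000))
d=t[:,:2]-c; k=np.hypot(*d.T)
for x in sorted([(round(a*1000),round(np.degrees(np.arctan2(e[1],e[0])))) for a,e in zip(k,d)])[-60:]: print(x,end=' ')
```

```text
[ 0.48380183 -0.1246262   0.3027182 ] [-0.09  0.56  0.4   1.96 -0.33  0.69 -0.7 ] [-0.11  0.23 -0.46] [-0.039  0.146 -0.018]
cap_center 0.94 [110.2, 195.3, 168.9, 261.0] [0.3811 0.0006 0.0377]
cap_center 0.7 [236.6, 166.8, 322.6, 244.8] [ 0.4827 -0.1206  0.1401]
tab_a_face 0.65 [238.0, 178.9, 254.5, 227.2] [ 0.4738 -0.0948  0.1366]
zpct [0.1370993  0.14049051 0.14228872]
top (0.4803847670555115, -0.1219043880701065) 0.03290991485118866
((479.8828125, -122.50178527832031), (64.75254821777344, 52.49318313598633), 78.10126495361328)
(32, 102) (32, 104) (32, 105) (32, 107) (32, 108) (32, 109) (32, 111) (32, 112) (32, 114) (32, 115) (32, 117) (32, 118) (32, 120) (32, 121) (32, 121) (32, 122) (32, 123) (32, 125) (32, 126) (32, 127) (32, 127) (32, 129) (32, 130) (32, 131) (32, 133) (32, 133) (33, -90) (33, -88) (33, -87) (33, -86) (33, -85) (33, -84) (33, -82) (33, -58) (33, -57) (33, -56) (33, -53) (33, -53) (33, -52) (33, 93) (33, 93) (33, 93) (33, 94) (33, 95) (33, 96) (33, 98) (33, 99) (33, 105) (33, 106) (33, 123) (33, 123) (33, 125) (33, 126) (33, 127) (33, 130) (33, 130) (33, 130) (33, 132) (34, -89) (34, 127)
```

View pics/w1.png

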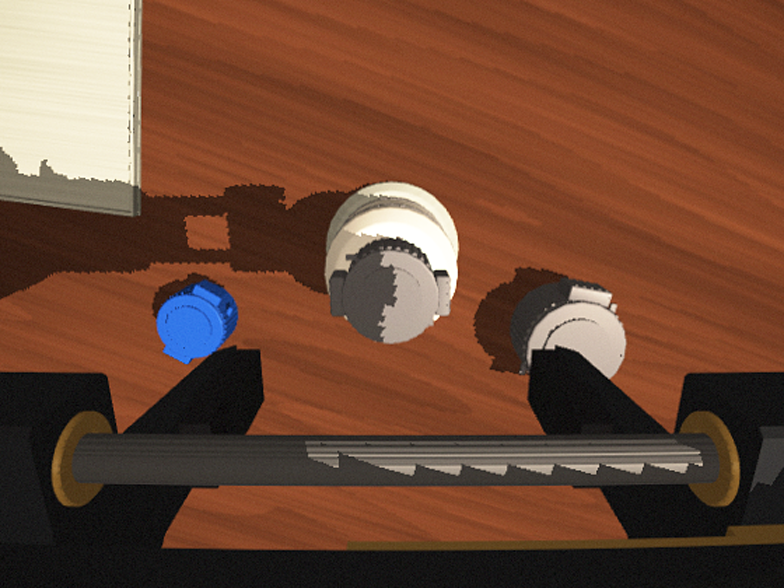

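The wrist view (displayed) shows the tub cap at (390,295), with tabs at (338,293) and (443,296) nearly horizontal, so tool y lines up with them. Blue cap is at (195,322), the large one at (570,340). The cap is about 3 mm off along -y and 2.5 mm along -x, so I correct that and descend.

>>> carry_out(motion=[-0.25,-0.3,4.0,0,0,0,0,0,4.0,0,0,0,0,0,3.0,0,0,0,0,0,1.9,0,0,0,0,0,0,0,0,0,0,0,0,0,0,0])

```text
clock: 3.95
tool_pos: [0.4806, -0.1231, 0.1743]
eef_rot: [0.985, 0.175, 0.001, 0.0]
contact_force: [-0.7, 1.2, -0.4]
opening: 1.0
```

```bash
cat >> h.py <<'E'
def show():
    s=monitor.get_state(); M=R.from_quat(s["eef_rot"]).as_matrix()
    print("t",round(s["clock"],2),"pos",np.round(s["tool_pos"],4),"yaw",np.degrees(np.arctan2(M[1,1],M[0,1])).round(2),"zaxis",M[:,2].round(4),"Ftool",(M.T@s["contact_force"]).round(2),"Mtool",(M.T@s["moment"]).round(3),"open mm",round(s["opening"]*88.1,2),"q7",s["q"][6].round(2))
    return s
E
python3 -c "
from h import *
show()"
```

```text
t 3.95 pos [ 0.4806 -0.1231  0.1743] yaw -69.84 zaxis [ 0.0011  0.     -1.    ] Ftool [-0.23 -1.31  0.39] Mtool [-0.011 -0.156 -0.047] open mm 88.13 q7 -0.59
```

>>> carry_out(motion=[0,0,0,0,0,0,0,0,0,0,0,0,0,0,0,0,0,0,0,0,0,0,0,0], hand=6.2, grip_force=20)

```text
clock: 4.45
tool_pos: [0.4802, -0.1235, 0.1741]
eef_rot: [0.985, 0.175, 0.0, 0.0]
contact_force: [0.5, -0.2, 3.5]
opening: 0.701
```

```bash
python3 -c "
from h import *
show()"
```

```text
t 4.45 pos [ 0.4802 -0.1235  0.1741] yaw -69.9 zaxis [ 9.e-04 -0.e+00 -1.e+00] Ftool [ 0.44  0.34 -3.5 ] Mtool [ 0.14  -0.106 -0.058] open mm 61.74 q7 -0.59
```

>>> carry_out(motion=[0,0,0,0,0,0,0,0,0,0,0,0,0,0,0,0,0,0,0,0,0,0,0,0], hand=5.0)

```text
clock: 4.95
tool_pos: [0.4803, -0.1235, 0.1741]
eef_rot: [0.985, 0.174, 0.0, 0.0]
contact_force: [-0.8, 0.1, 5.3]
opening: 0.639
```

```bash
python3 -c "
from h import *
show();show();w=snapshot('wrist');show()"
```

```text
t 4.95 pos [ 0.4803 -0.1235  0.1741] yaw -69.91 zaxis [ 9.e-04  0.e+00 -1.e+00] Ftool [-0.72 -0.35 -5.34] Mtool [ 0.166 -0.111  0.005] open mm 56.32 q7 -0.59
t 4.95 pos [ 0.4803 -0.1235  0.1741] yaw -69.91 zaxis [ 9.e-04  0.e+00 -1.e+00] Ftool [-0.72 -0.35 -5.34] Mtool [ 0.166 -0.111  0.005] open mm 56.32 q7 -0.59
t 5.0 pos [ 0.4803 -0.1236  0.1741] yaw -69.91 zaxis [ 9.e-04 -0.e+00 -1.e+00] Ftool [-0.3  -0.02 -5.58] Mtool [ 0.146 -0.207 -0.043] open mm 55.85 q7 -0.59
```

>>> carry_out(motion=[0,0,-0.05,0,0,0,0,0,0,0,0,0,0,0,0,0,0,0])

```text
clock: 5.38
tool_pos: [0.48, -0.1235, 0.1742]
eef_rot: [0.985, 0.175, -0.0, -0.0]
contact_force: [-0.4, 0.2, 1.7]
opening: 0.641
```

```bash
python3 -c "
from h import *
for i in range(4): show();w=snapshot('wrist')"
```

```text
t 5.38 pos [ 0.48   -0.1235  0.1742] yaw -69.9 zaxis [-1.e-04  1.e-04 -1.e+00] Ftool [-0.32 -0.31 -1.73] Mtool [ 0.074 -0.128 -0.03 ] open mm 56.47 q7 -0.59
t 5.42 pos [ 0.48   -0.1235  0.1741] yaw -69.9 zaxis [-1.e-04  1.e-04 -1.e+00] Ftool [ 0.6  -1.33 -1.29] Mtool [ 0.115 -0.152  0.004] open mm 56.17 q7 -0.59
t 5.47 pos [ 0.48   -0.1235  0.1741] yaw -69.9 zaxis [-1.e-04  1.e-04 -1.e+00] Ftool [ 0.57 -0.37 -2.86] Mtool [ 0.054 -0.135 -0.022] open mm 56.35 q7 -0.59
t 5.53 pos [ 0.48   -0.1235  0.1742] yaw -69.9 zaxis [-1.e-04  1.e-04 -1.e+00] Ftool [-0.2  -0.11 -1.58] Mtool [ 0.025 -0.138  0.009] open mm 56.3 q7 -0.59
```

>>> carry_out(motion=[0,0,0,0,0,0,0,0,0,0,0,0,0,0,0,0,0,0], grip_force=32)

```text
clock: 5.95
tool_pos: [0.4799, -0.1235, 0.1742]
eef_rot: [0.985, 0.175, -0.0, -0.0]
contact_force: [0.6, -0.2, 1.3]
opening: 0.64
```

```bash
python3 -c "
from h import *
for i in range(4): s=show();w=snapshot('wrist')
save(w,'w2',s=1.4)"
```

```text
t 5.95 pos [ 0.4799 -0.1235  0.1742] yaw -69.9 zaxis [-1.e-04  1.e-04 -1.e+00] Ftool [ 0.5   0.43 -1.29] Mtool [ 0.108 -0.064  0.023] open mm 56.36 q7 -0.59
t 6.0 pos [ 0.48   -0.1235  0.1742] yaw -69.9 zaxis [-1.e-04  1.e-04 -1.e+00] Ftool [-0.18  0.88 -0.33] Mtool [ 0.077 -0.073  0.029] open mm 56.06 q7 -0.59
t 6.05 pos [ 0.48   -0.1235  0.1742] yaw -69.9 zaxis [-0.e+00  1.e-04 -1.e+00] Ftool [ 0.51  0.14 -0.56] Mtool [ 0.075 -0.12  -0.053] open mm 55.92 q7 -0.59
t 6.1 pos [ 0.48   -0.1235  0.1742] yaw -69.9 zaxis [-1.e-04  1.e-04 -1.e+00] Ftool [ 0.16 -0.24 -0.98] Mtool [ 0.046 -0.09   0.046] open mm 55.71 q7 -0.59
```

View pics/w2.png

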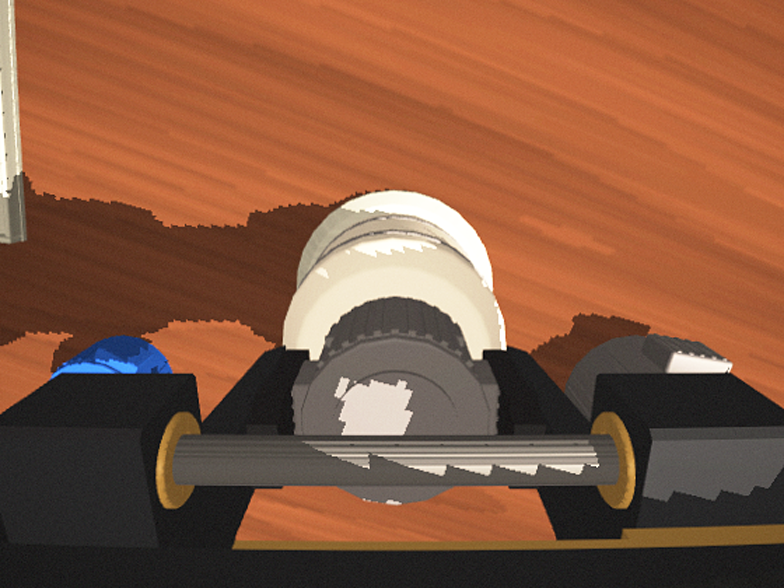

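The wrist view shows both pads on the tabs, at (295,390) and (497,390), with the cap centred between them at (397,400). The side force is about 0. I'll test with a small anticlockwise turn.

>>> carry_out(motion=[0,0,0,0,0,-0.03,0,0,0,0,0,-0.02,0,0,0,0,0,0])

```text
clock: 6.52
tool_pos: [0.48, -0.1235, 0.1742]
eef_rot: [0.98, 0.199, 0.0, -0.0]
contact_force: [1.3, 0.5, 0.2]
opening: 0.637
```

```bash
cat >> h.py <<'E'
def avg(n=5):
    "state averaged over n control periods"
    r=[]
    for i in range(n):
        s=monitor.get_state(); M=R.from_quat(s["eef_rot"]).as_matrix()
        r.append(np.r_[M.T@s["contact_force"],M.T@s["moment"],s["opening"]*88.1,np.degrees(np.arctan2(M[1,1],M[0,1])),s["tool_pos"]]); snapshot("wrist")
    r=np.mean(r,0); print("t",round(s["clock"],2),"F",r[:3].round(2),"M",r[3:6].round(3),"open",r[6].round(2),"yaw",r[7].round(2),"pos",r[8:].round(4),"q7",s["q"][6].round(2))
E
python3 -c "
from h import *
avg()"
```

```text
t 6.72 F [ 0.63 -0.14 -0.46] M [ 0.065 -0.065 -0.003] open 55.9 yaw -67.03 pos [ 0.48   -0.1235  0.1742] q7 -0.56
```

>>> carry_out(motion=[0,0,0,0,0,-0.03,0,0,0,0,0,-0.03,0,0,0,0,0,0])

```text
clock: 7.15
tool_pos: [0.4799, -0.1235, 0.1742]
eef_rot: [0.974, 0.229, -0.0, -0.0]
contact_force: [-0.3, 0.0, -1.9]
opening: 0.637
```

```bash
python3 -c "
from h import *
avg()"
```

```text
t 7.35 F [ 0.37 -0.4   0.66] M [ 0.057 -0.047  0.018] open 56.09 yaw -63.6 pos [ 0.4799 -0.1235  0.1742] q7 -0.53
```

>>> carry_out(motion=[0,0,0,0,0,-0.05,0,0,0,0,0,-0.05,0,0,0,0,0,-0.05,0,0,0,0,0,-0.05,0,0,0,0,0,-0.05,0,0,0,0,0,0])

```text
clock: 8.15
tool_pos: [0.48, -0.1234, 0.1742]
eef_rot: [0.937, 0.348, 0.0, -0.0]
contact_force: [0.5, 1.3, -0.1]
opening: 0.639
```

```bash
python3 -c "
from h import *
avg()"
```

```text
t 8.35 F [ 1.28 -0.46  0.  ] M [0.12  0.098 0.026] open 56.06 yaw -49.27 pos [ 0.48   -0.1234  0.1742] q7 -0.39
```

>>> carry_out(motion=[0,0,0,0,0,-0.03,0,0,0,0,0,-0.03,0,0,0,0,0,0])

```text
clock: 8.78
tool_pos: [0.48, -0.1234, 0.1742]
eef_rot: [0.927, 0.376, 0.0, -0.0]
contact_force: [0.6, 0.8, -0.1]
opening: 0.634
```

```bash
python3 -c "
from h import *
avg()"
```

```text
t 8.97 F [ 1.58 -0.06 -0.12] M [0.145 0.164 0.014] open 55.86 yaw -45.83 pos [ 0.48   -0.1234  0.1742] q7 -0.35
```

>>> carry_out(motion=[0,0,0,0,0,-0.025,0,0,0,0,0,-0.025,0,0,0,0,0,0])

```text
clock: 9.4
tool_pos: [0.48, -0.1234, 0.1742]
eef_rot: [0.917, 0.399, 0.0, -0.0]
contact_force: [1.2, 1.4, -0.0]
opening: 0.636
```

```bash
python3 -c "
from h import *
avg()"
```

```text
t 9.6 F [ 2.06 -0.18  0.44] M [0.158 0.254 0.004] open 56.01 yaw -42.96 pos [ 0.48   -0.1234  0.1742] q7 -0.32
```

>>> carry_out(motion=[0.03,0,0,0,0,-0.025,0,0,0,0,0,-0.025,0,0,0,0,0,0])

```text
clock: 10.02
tool_pos: [0.4801, -0.1234, 0.1742]
eef_rot: [0.907, 0.422, -0.0, -0.0]
contact_force: [0.4, 1.6, -0.4]
opening: 0.635
```

```bash
python3 -c "
from h import *
avg()"
```

```text
t 10.22 F [ 1.22 -0.51 -0.08] M [0.157 0.084 0.014] open 55.97 yaw -40.11 pos [ 0.4801 -0.1233  0.1742] q7 -0.3
```

>>> carry_out(motion=[0.03,0,0,0,0,-0.025,0,0,0,0,0,-0.025,0,0,0,0,0,0])

```text
clock: 10.65
tool_pos: [0.4803, -0.1232, 0.1742]
eef_rot: [0.896, 0.444, -0.0, -0.0]
contact_force: [-0.4, 0.5, -1.1]
opening: 0.64
```

```bash
python3 -c "
from h import *
avg()"
```

```text
t 10.85 F [ 0.09 -0.55  0.13] M [ 0.128 -0.065  0.003] open 55.98 yaw -37.25 pos [ 0.4803 -0.1231  0.1742] q7 -0.27
```

>>> carry_out(motion=[0,0,0,0,0,-0.025,0,0,0,0,0,-0.025,0,0,0,0,0,0])

```text
clock: 11.28
tool_pos: [0.4802, -0.123, 0.1742]
eef_rot: [0.884, 0.467, -0.0, -0.0]
contact_force: [-0.3, 0.4, 0.2]
opening: 0.636
```

```bash
python3 -c "
from h import *
avg()"
```

```text
t 11.47 F [ 0.37 -0.84 -0.02] M [ 0.239 -0.068 -0.   ] open 55.85 yaw -34.37 pos [ 0.4802 -0.123   0.1742] q7 -0.24
```

>>> carry_out(motion=[0,-0.02,0,0,0,-0.025,0,0,0,0,0,-0.025,0,0,0,0,0,0])

```text
clock: 11.9
tool_pos: [0.4802, -0.1228, 0.1742]
eef_rot: [0.872, 0.489, 0.0, -0.0]
contact_force: [-0.3, 0.6, -0.1]
opening: 0.637
```

```bash
python3 -c "
from h import *
avg()"
```

```text
t 12.1 F [ 0.6  -1.2   0.16] M [0.322 0.032 0.01 ] open 56.02 yaw -31.5 pos [ 0.4802 -0.1228  0.1742] q7 -0.21
```

>>> carry_out(motion=[0,-0.04,0,0,0,-0.025,0,0,0,0,0,-0.025,0,0,0,0,0,0])

```text
clock: 12.52
tool_pos: [0.4798, -0.1228, 0.1742]
eef_rot: [0.86, 0.51, 0.0, -0.0]
contact_force: [-0.4, 0.4, -0.7]
opening: 0.639
```

```bash
python3 -c "
from h import *
avg()"
```

```text
t 12.72 F [ 0.05 -1.01  0.45] M [ 0.246 -0.075  0.007] open 55.92 yaw -28.65 pos [ 0.4799 -0.1228  0.1742] q7 -0.18
```

>>> carry_out(motion=[0,-0.03,0,0,0,-0.025,0,0,0,0,0,-0.025,0,0,0,0,0,0])

```text
clock: 13.15
tool_pos: [0.4797, -0.1227, 0.1742]
eef_rot: [0.847, 0.532, 0.0, 0.0]
contact_force: [-1.2, 0.7, -0.7]
opening: 0.634
```

```bash
python3 -c "
from h import *
avg()"
```

```text
t 13.35 F [-0.02 -0.59  0.39] M [ 0.136 -0.097 -0.009] open 55.89 yaw -25.78 pos [ 0.4797 -0.1227  0.1742] q7 -0.15
```

>>> carry_out(motion=[0,0,0,0,0,-0.025,0,0,0,0,0,-0.025,0,0,0,0,0,0])

```text
clock: 13.78
tool_pos: [0.4796, -0.1226, 0.1742]
eef_rot: [0.833, 0.553, 0.0, -0.0]
contact_force: [-0.2, 0.6, -0.6]
opening: 0.638
```

```bash
python3 -c "
from h import *
avg()"
```

```text
t 13.97 F [ 0.2  -0.71  0.36] M [ 0.132 -0.094 -0.001] open 56.02 yaw -22.92 pos [ 0.4796 -0.1226  0.1742] q7 -0.13
```

>>> carry_out(motion=[0,0,0,0,0,-0.025,0,0,0,0,0,-0.025,0,0,0,0,0,0])

```text
clock: 14.4
tool_pos: [0.4796, -0.1225, 0.1742]
eef_rot: [0.819, 0.573, 0.0, -0.0]
contact_force: [-0.6, 0.3, 0.1]
opening: 0.634
```

```bash
python3 -c "
from h import *
avg()"
```

```text
t 14.6 F [ 0.23 -0.76  0.34] M [ 0.12  -0.038  0.009] open 55.9 yaw -20.05 pos [ 0.4796 -0.1225  0.1742] q7 -0.1
```

>>> carry_out(motion=[0,0,0,0,0,-0.025,0,0,0,0,0,-0.025,0,0,0,0,0,0])

```text
clock: 15.02
tool_pos: [0.4797, -0.1223, 0.1742]
eef_rot: [0.805, 0.594, 0.0, -0.0]
contact_force: [-0.1, 0.9, -0.2]
opening: 0.635
```

```bash
python3 -c "
from h import *
avg()"
```

```text
t 15.22 F [ 1.7  -0.31  0.37] M [0.12  0.283 0.059] open 56.02 yaw -17.18 pos [ 0.4797 -0.1223  0.1742] q7 -0.07
```

>>> carry_out(motion=[0,0,0,0,0,-0.015,0,0,0,0,0,0,0,0,0,0,0,0])

```text
clock: 15.65
tool_pos: [0.4797, -0.1224, 0.1742]
eef_rot: [0.8, 0.6, 0.0, -0.0]
contact_force: [0.5, 2.1, -1.0]
opening: 0.634
```

```bash
python3 -c "
from h import *
avg()"
```

```text
t 15.85 F [ 2.97 -0.5   0.64] M [0.142 0.491 0.077] open 55.83 yaw -16.32 pos [ 0.4797 -0.1224  0.1742] q7 -0.06
```

>>> carry_out(motion=[0,0,0,0,0,-0.015,0,0,0,0,0,0,0,0,0,0,0,0])

```text
clock: 16.27
tool_pos: [0.4797, -0.1224, 0.1742]
eef_rot: [0.796, 0.606, 0.0, -0.0]
contact_force: [-0.1, 3.0, -0.9]
opening: 0.638
```

```bash
python3 -c "
from h import *
avg()"
```

```text
t 16.48 F [ 3.94 -0.41  0.49] M [0.105 0.69  0.113] open 56.05 yaw -15.46 pos [ 0.4797 -0.1224  0.1742] q7 -0.05
```

>>> carry_out(motion=[0,0,0,0,0,-0.025,0,0,0,0,0,0,0,0,0,0,0,0])

```text
clock: 16.9
tool_pos: [0.4797, -0.1224, 0.1742]
eef_rot: [0.788, 0.615, 0.0, -0.0]
contact_force: [0.4, 3.4, -0.1]
opening: 0.636
```

```bash
python3 -c "
from h import *
avg()"
```

```text
t 17.1 F [ 4.35 -0.44  0.24] M [0.122 0.833 0.156] open 56.02 yaw -14.03 pos [ 0.4796 -0.1224  0.1742] q7 -0.04
```

>>> carry_out(motion=[0.06,0,0,0,0,-0.01,0,0,0,0,0,0,0,0,0,0,0,0])

```text
clock: 17.52
tool_pos: [0.4797, -0.1223, 0.1742]
eef_rot: [0.785, 0.619, -0.0, 0.0]
contact_force: [-0.3, 2.4, -0.6]
opening: 0.636
```

```bash
python3 -c "
from h import *
avg()"
```

```text
t 17.73 F [ 3.03 -0.47  0.32] M [0.077 0.453 0.205] open 55.98 yaw -13.49 pos [ 0.4797 -0.1223  0.1742] q7 -0.03
```

The stop is felt: the torque rises steadily to 0.2 N m after about 54° of turn. I ease off slightly and lift gently.

>>> carry_out(motion=[0.03,0,0,0,0,0.012,0,0,-0.15,0,0,0,0,0,-0.15,0,0,0,0,0,0,0,0,0])

```text
clock: 18.27
tool_pos: [0.4797, -0.1221, 0.1773]
eef_rot: [0.789, 0.614, -0.0, 0.0]
contact_force: [-0.6, 0.1, -2.1]
opening: 0.633
```

```bash
python3 -c "
from h import *
avg()"
```

```text
t 18.48 F [-0.31 -0.02  2.18] M [ 0.083 -0.133  0.153] open 56.08 yaw -14.18 pos [ 0.4797 -0.1221  0.1773] q7 -0.04
```

>>> carry_out(motion=[0,0,-0.25,0,0,0,0,0,-0.25,0,0,0,0,0,-0.25,0,0,0,0,0,0,0,0,0])

```text
clock: 19.02
tool_pos: [0.4803, -0.1214, 0.1854]
eef_rot: [0.788, 0.615, 0.001, 0.0]
contact_force: [-1.1, -0.5, 2.8]
opening: 0.634
```

```bash
python3 -c "
from h import *
avg()"
```

```text
t 19.23 F [-0.01 -0.96 -4.53] M [ 0.169 -0.053 -0.014] open 55.77 yaw -14.1 pos [ 0.4803 -0.1214  0.1854] q7 -0.04
```

```bash
python3 -c "
from h import *
avg()
p=snapshot('side'); save(p,'s2',(180,180,300,300),5); 
m=finder.masks_of(p,'cap_center'); X=pts(p)
for k in m[:4]: print(k['p'],k['extent'],np.nanmedian(X[k['pixels']],0))"
```

```text
t 19.48 F [ 0.44 -0.87 -6.18] M [ 0.182  0.014 -0.011] open 55.89 yaw -14.11 pos [ 0.4804 -0.1214  0.1853] q7 -0.04
0.91 [214.7, 223.6, 251.8, 259.1] [ 0.47797144 -0.13757607  0.14835211]
0.85 [159.2, 232.0, 190.5, 260.0] [ 0.37617812 -0.01066305  0.0354157 ]
0.7 [207.5, 327.9, 275.0, 391.7] [ 0.46304003 -0.28748385  0.05416778]
0.5 [349.6, 229.7, 388.5, 294.9] [ 0.70840256 -0.16191249  0.06750371]
```

View pics/s2.png

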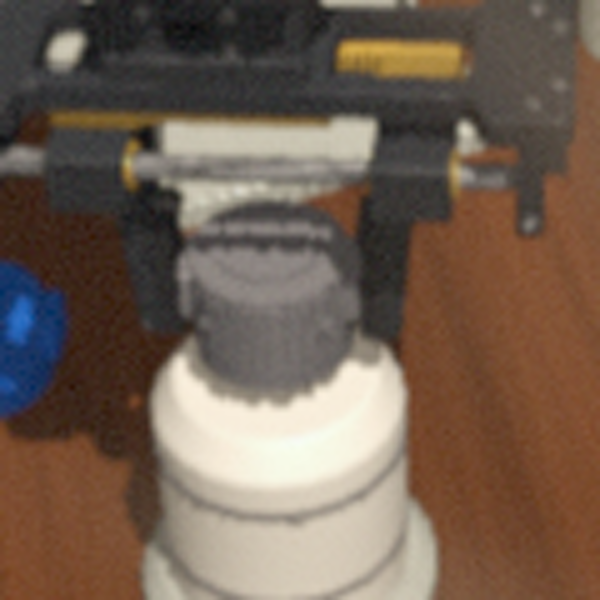

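The side crop shows the cap at (270,300) lifted about 1 cm off the shoulder and held in the pads. I continue straight up.

>>> carry_out(motion=[0,0,-0.3,0,0,0,0,0,-0.4,0,0,0,0,0,-0.4,0,0,0,0,0,0,0,0,0])

```text
clock: 20.12
tool_pos: [0.48, -0.1217, 0.196]
eef_rot: [0.789, 0.615, 0.0, 0.0]
contact_force: [-0.1, -0.9, -0.7]
opening: 0.637
```

```bash
python3 -c "
from h import *
avg()"
```

```text
t 20.32 F [-0.2   0.03  0.49] M [ 0.078 -0.074  0.012] open 56.02 yaw -14.15 pos [ 0.4799 -0.1217  0.1958] q7 -0.04
```

>>> carry_out(motion=[0,0,-1.5,0,0,0,0,0,-2.0,0,0,0,0,0,-2.0,0,0,0,0,0,-1,0,0,0,0,0,0,0,0,0])

```text
clock: 21.0
tool_pos: [0.48, -0.1217, 0.261]
eef_rot: [0.789, 0.615, 0.0, 0.0]
contact_force: [0.4, 1.2, -0.7]
opening: 0.632
```

Run:
```python
from h import *
avg()
for r in plan([.5045,.180,.26],np.radians(12.5),10): print(r)
```

```text
t 21.2 F [ 0.52 -0.04  0.72] M [ 0.076 -0.089  0.005] open 56.02 yaw -14.15 pos [ 0.4796 -0.1216  0.2603] q7 -0.04
[2.9, 0.3, 0.0, 0.0, 0.0, np.float64(-0.047)]
[3.0, 0.3, 0.0, 0.0, 0.0, np.float64(-0.047)]
[3.0, 0.3, 0.0, 0.0, 0.0, np.float64(-0.047)]
[3.0, 0.2, 0.0, 0.0, 0.0, np.float64(-0.047)]
[3.1, 0.2, 0.0, 0.0, 0.0, np.float64(-0.047)]
[3.1, 0.1, 0.0, 0.0, 0.0, np.float64(-0.047)]
[3.1, 0.1, 0.0, 0.0, 0.0, np.float64(-0.047)]
[3.1, 0.0, 0.0, 0.0, 0.0, np.float64(-0.047)]
[3.2, 0.0, 0.0, 0.0, 0.0, np.float64(-0.047)]
[3.2, -0.0, 0.0, 0.0, 0.0, np.float64(-0.047)]
```

>>> carry_out(motion=[2.0,0.3,0,0,0,-0.047,3.2,0.3,0,0,0,-0.047,3.2,0.3,0,0,0,-0.047,3.2,0.2,0,0,0,-0.047,3.2,0.2,0,0,0,-0.047,3.2,0.1,0,0,0,-0.047,3.2,0.1,0,0,0,-0.047,3.2,0,0,0,0,-0.047])

```text
clock: 22.25
tool_pos: [0.5125, 0.1212, 0.2605]
eef_rot: [0.658, 0.753, 0.0, -0.0]
contact_force: [0.3, 0.3, -0.5]
opening: 0.637
```

>>> carry_out(motion=[3.2,0,0,0,0,-0.047,2.0,0,0,0,0,-0.047,0.8,0,0,0,0,0,0,0,0,0,0,0,0,0,0,0,0,0])

```text
clock: 22.88
tool_pos: [0.5036, 0.176, 0.2607]
eef_rot: [0.625, 0.781, -0.0, 0.0]
contact_force: [-0.2, -0.6, -0.5]
opening: 0.631
```

Run:
```python
from h import *
avg()
p=snapshot("side"); save(p,"s3",(150,90,350,250),4)
X=pts(p)
for k in finder.masks_of(p,'cap_center')[:3]: q=X[k['pixels']]; print(k['p'],k['extent'],np.nanmedian(q,0),np.nanpercentile(q[:,2],[2,98]))
```

```text
t 23.07 F [-0.16  0.09  0.3 ] M [ 0.055 -0.058 -0.017] open 55.78 yaw 12.67 pos [0.5035 0.1763 0.2607] q7 -0.23
0.89 [158.9, 231.2, 190.9, 261.0] [ 0.37593969 -0.01022382  0.03488255] [0.00198655 0.041054  ]
0.78 [209.0, 101.6, 240.5, 130.2] [0.50249961 0.15862646 0.21821048] [0.18938105 0.23006458]
0.74 [205.0, 326.9, 274.7, 393.1] [ 0.46322651 -0.28750578  0.05424213] [0.00621411 0.05884918]
```

View pics/s3.png

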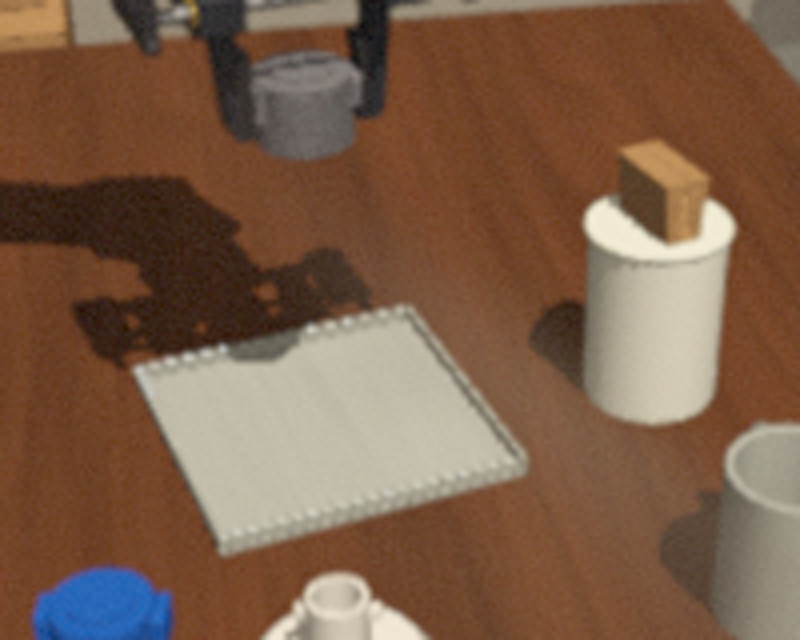

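The cap is held upright and level at crop (305,105), over the tray at (330,430), and the bare neck shows at (335,600). I descend.

>>> carry_out(motion=[0,0,3,0,0,0,0,0,4,0,0,0,0,0,4,0,0,0,0,0,3.5,0,0,0,0,0,2.4,0,0,0,0,0,0.9,0,0,0,0,0,0,0,0,0,0,0,0,0,0,0])

```text
clock: 24.22
tool_pos: [0.5039, 0.1777, 0.0837]
eef_rot: [0.624, 0.781, 0.001, 0.0]
contact_force: [-0.9, -0.1, 0.1]
opening: 0.634
```

Run:
```python
from h import *
avg()
```

```text
t 24.43 F [0.2  0.17 0.43] M [ 0.05  -0.057  0.003] open 56.06 yaw 12.77 pos [0.5038 0.1777 0.0836] q7 -0.24
```

>>> carry_out(motion=[0,0,0.3,0,0,0,0,0,0.3,0,0,0,0,0,0.1,0,0,0,0,0,0,0,0,0])

```text
clock: 24.98
tool_pos: [0.5032, 0.1774, 0.0755]
eef_rot: [0.624, 0.781, -0.0, -0.0]
contact_force: [-0.2, 0.8, -0.1]
opening: 0.636
```

Run:
```python
from h import *
avg()
```

```text
t 25.18 F [ 0.59 -0.19  0.67] M [ 0.049 -0.057 -0.006] open 55.91 yaw 12.78 pos [0.5033 0.1775 0.0757] q7 -0.24
```

>>> carry_out(motion=[0,0,0.06,0,0,0,0,0,0.04,0,0,0,0,0,0,0,0,0])

```text
clock: 25.6
tool_pos: [0.5034, 0.1775, 0.0751]
eef_rot: [0.624, 0.781, 0.0, 0.0]
contact_force: [-0.2, 0.3, 4.6]
opening: 0.635
```

Run:
```python
from h import *
avg()
```

```text
t 25.8 F [-0.1  -0.27 -5.49] M [ 0.24  -0.075  0.015] open 56.03 yaw 12.78 pos [0.5034 0.1775 0.0751] q7 -0.24
```

Touchdown is at the predicted height with about 5 N. I release in stages.

>>> carry_out(motion=[0,0,-0.02,0,0,0,0,0,0,0,0,0,0,0,0,0,0,0], hand=6.3)

```text
clock: 26.22
tool_pos: [0.5034, 0.1775, 0.075]
eef_rot: [0.624, 0.781, 0.0, 0.0]
contact_force: [-0.4, 0.7, 4.6]
opening: 0.717
```

>>> carry_out(motion=[0,0,0,0,0,0,0,0,0,0,0,0,0,0,0,0,0,0,0,0,0,0,0,0], hand=8.4)

```text
clock: 26.72
tool_pos: [0.5032, 0.1775, 0.0748]
eef_rot: [0.624, 0.781, -0.0, -0.0]
contact_force: [0.1, -0.1, 0.1]
opening: 0.952
```

Run:
```python
from h import *
avg()
```

```text
t 26.93 F [ 0.05 -0.38  0.05] M [ 0.032 -0.054 -0.011] open 83.89 yaw 12.78 pos [0.5032 0.1775 0.0749] q7 -0.24
```

>>> carry_out(motion=[0,0,-1,0,0,0,0,0,-2,0,0,0,0,0,-3,0,0,0,0,0,-4,0,0,0,0,0,-4,0,0,0,0,0,-4,0,0,0,0,0,-2,0,0,0,0,0,0,0,0,0])

```text
clock: 27.98
tool_pos: [0.5039, 0.1776, 0.2768]
eef_rot: [0.624, 0.781, 0.002, 0.001]
contact_force: [-0.4, 0.2, -0.6]
opening: 0.952
```

Run:
```python
from h import *
avg()
p=snapshot("side"); save(p,"s4",(150,90,400,290),3)
X=pts(p)
for t in ["cap_center","canister","tumblers","pitcher"]:
  for k in finder.masks_of(p,t)[:3]: q=X[k['pixels']]; print(t,k['p'],k['extent'],np.nanmedian(q,0).round(3),np.nanpercentile(q[:,2],[2,98]).round(3))
```

```text
t 28.18 F [-0.05  0.02  0.43] M [ 0.069 -0.042  0.002] open 83.9 yaw 12.78 pos [0.503  0.1773 0.275 ] q7 -0.23
cap_center 0.94 [210.3, 328.9, 276.1, 390.2] [ 0.463 -0.288  0.054] [0.007 0.059]
cap_center 0.74 [215.6, 181.3, 245.0, 204.5] [0.501 0.16  0.037] [0.006 0.044]
cap_center 0.64 [157.2, 230.8, 192.4, 261.5] [ 0.376 -0.01   0.035] [0.001 0.041]
canister 0.92 [296.4, 130.3, 330.2, 197.6] [0.693 0.158 0.087] [0.006 0.151]
tumblers 0.57 [349.1, 229.6, 392.5, 297.4] [ 0.709 -0.162  0.068] [0.004 0.111]
pitcher 0.7 [331.2, 196.4, 367.3, 253.6] [ 0.708 -0.046  0.061] [0.004 0.091]
```

View pics/s4.png

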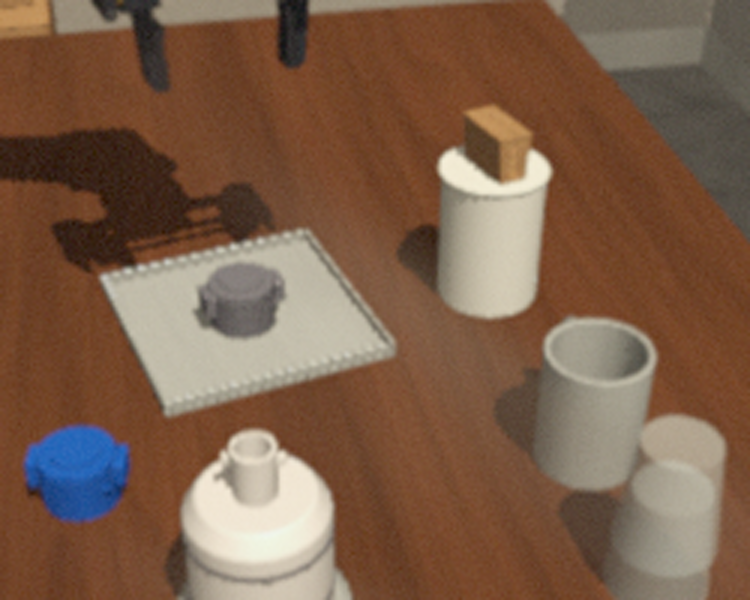

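The cap sits flat and upright in the tray at crop (243,298), the neck is bare at (253,455), and nothing else has moved. I hand the job in.

```bash
python3 -c "
from h import *
print(workorder.finish_job())"
```

```text
the job is handed in; nothing more can be done
None
```

The tub is open, its cap is set down in the steel tray, and the job is handed in at about 28 s of the 64 s allowed. No verdict is reported.

**What I did**
- I took the small grey cap on the tub, leaving the blue one and the larger grey one.
- I squeezed both tabs with 32 N and turned the cap about 54° anticlockwise. I stopped when the torque had risen steadily to about 0.2 N m, then eased off slightly and lifted the cap straight off.
- I set it down with about 5 N of contact, released in stages and backed away.

**Last checks**
- The side picture shows the cap upright and flat near the middle of the tray, with its top at about 44 mm, close to the 41 mm expected.
- The tub neck is bare. The canister, pitcher and tumblers are where they were, to within a few millimetres, and the open gripper is about 20 cm above the tray, touching nothing.

**What disagreed**
- The squeezed opening read about 56 mm, not the 54 mm expected with both tabs fully in. The cap still turned freely with side force near zero, so both tabs were unlocked.
- At the stop the torque rose more slowly than the 0.1 N m per degree described, and a side force of up to about 4 N came with it.
- During the lift the upward reading briefly reached about 6 N, then went back to the cap's weight.

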